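# Release the module tray of the dock with the long rod

### The job

Take the long release rod out of the rack, push it straight down through the round hole in the top of the grey dock until the hidden catch lets the tray spring out at the front, then draw the rod out and stand it back in the empty socket of the rack. Let go of it there.

Things in the scene. Friction and masses are not known exactly. Their poses are not given: they have to be found in the camera images.
- release_rod: The only long one of three rods in the rack: steel shaft 7 mm thick, 140 mm long, below a black cylindrical handle 26 mm thick, 60 mm long. Origin at the lower tip, z up along the rod (mid-handle at 170 mm). Stands with play, leaning up to 5 degrees; 0.07 to 0.14 kg. The two others (shafts 60 mm) are too short for the catch.
- access_hole (a point): Mouth centre of the 22 mm round hole in the flat top (5 mm thick, 105 mm above the worktop, 164 x 124 mm) of the fixed grey dock, near its rear. x to the dock's rear, z up; the tray exits at the front (-x). Hidden 68 mm below the mouth is the catch, a level plate 34 x 46 mm on a spring: travel 14 mm, 3 to 6 N, frees the tray after about 7 mm, springs back.
- dock_tray (a joint): Travel of the dock's spring-loaded tray in m: 0 = shut and caught, 0.06 = fully out at the front. Once the catch is pressed the tray moves out by itself in about half a second and stays out.
- rack: Fixed wooden base 50 x 180 x 8 mm with three upright aluminium sockets in a row along its y, at -60, 0, +60 mm. Origin at the centre of the underside, z up. Each bore is 10 mm wide, its floor 11 mm above the worktop, its funnel mouth 32 mm wide at 60 mm. The long rod starts in any one of them: that becomes the empty socket.
Things that resemble listed ones, but are neither listed nor needed, are in the scene too. What is shaped like the release_rod but pink or yellow is not meant.

How it is judged:
On the way, in this order (a step that is already met when the one before it is completed fails the run):
1. the tip of the long rod has gone at least 30 mm down through the access hole (horizontal distance between release_rod and access_hole below 0.02 m and z of release_rod in the frame of access_hole below -0.03 m), for 0.05 s.
2. with the rod still in the hole the tray has sprung out by more than 45 mm (value of joint dock_tray above 0.045 m and horizontal distance between release_rod and access_hole below 0.03 m and z of release_rod in the frame of access_hole below 0 m), for 0.1 s.
At the end, for the whole second after the job is handed in: The tray is out by more than 45 mm; the long rod stands at rest in a socket of the rack, its tip down in the bore (within 14 mm of the socket's floor) and the rod within 11 degrees of upright (value of joint dock_tray above 0.045 m and x of release_rod in the frame of rack between -0.015 and 0.015 m and y of release_rod in the frame of rack between -0.08 and 0.08 m and z of release_rod in the frame of rack below 0.025 m and angle between release_rod's own z axis and vertical below 0.2 rad and linear speed of release_rod below 0.03 m/s); the robot touches nothing.
It also fails if it takes over 56 s, if anything falls off the work surface, if the arm or the gripper's body presses on something with over 40 N, if the wrist force passes 120 N, or if a joint passes its speed limit or range.

### The arm

A 6-joint arm with a two-finger parallel gripper is mounted at the origin on a cart in front of the work surface, level with it; the furniture and walls round the work are solid. World frame = base frame: x ahead of the robot, y to its left, z up, the work surface at z = 0. Lengths are in m, angles in rad, forces in N, time in s.
With the tool pointing down it reaches from about 0.3 to 0.875 m from the base axis. Payload 6.4 kg.
Tool frame: the origin (TCP) lies at the very end of the fingers, on their centre line; the grasp point (between the pads) lies 19 mm behind it (ctrl.hold_point_z is the distance from the TCP to the grasp point, in m); y points along the fingers, x is the direction in which the jaws open and shut, and the axes are right-handed (so a half turn about y gives the same grasp; the last joint's range is limited). The gripper opens to 85 mm and grips with 20 to 120 N. Pads are 22 mm wide; open, the fingers measure 114 mm over their backs; the gripper's body (76 mm by 85 mm) begins 54 mm behind the grasp point. The pads swing forward as they close: fully open they stand 13 mm farther back than shut.
Start: joints at [1.074, 0.181, 1.607, -0, 1.354, -0.206], TCP at [0.165, 0.551, 0.231] pointing down, gripper open.
Joint ranges: [-2.99, 2.99], [-0.89, 2.07], [0.3, 2.58], [-1.14, 4.28], [0, 2.63], [-3.12, 3.12]. Speed limits (rad/s): [2.57, 2.57, 3.01, 3.14, 3.14, 3.14].

### API

Orientations are given as a unit quaternion [w, x, y, z].
In Python, from bench import ctrl, imaging gives the robot as it stands.
- The arm moves only by the shell command python3 -m jog 'ROWS'. ROWS is JSON, a list of rows, each a list of 3 entries, a list of its own where there are three numbers: the shift along the tool's x, y, z in cm, then the turn, a rotation vector about the tool's x, y, z in rad, then the finger opening in cm, from 0 to 8.54. A call has 1 to 12 rows; each row shifts and turns the pose as measured when the row begins, along the tool's axes as they then stand; what a row does not reach is not made up. A row lasts 1/12 s, in which the tool goes at most 41.7 mm and 7.16 degrees, less where a joint would pass 70% of its speed; a pose out of reach is approached as far as the arm can. A call is refused whole if a number of a shift passes 4.17 or a number of a turn 0.125, either way. A call with a gripper value outside its range is refused whole. The fingers move at their own pace and stop on an object; the grip force is fixed at half the most. Time passes only in rows, so rows that do not move let the fingers close. It gives the time, the measured TCP pose, the force and the opening at its end, in the units of the state.
- ctrl.get_obs(): the state, without advancing time (a new reading comes with each control period).
- imaging.camera(name): name is "scene" or "top"; returns a dict with "frame" (480x640x3 uint8, red, green, blue), "depth" (480x640 float32, m along the optical axis (not along the pixel's ray), 0 where there is no reading), "K" (3x3 intrinsics, pixels), "k1" (the pictures are not rectified: a ray, as slopes to the right and down, at radius r is drawn at 1 + k1 r^2 times it, then the intrinsics apply), "R" (3x3) and "t" (3): a world point X has camera coordinates R X + t. Camera axes: x right, y down, z forward; pixel columns grow to the right and rows downward; lengths in m; the calibration is good to about 2 mm. A picture is of the moment at which its call begins.
- ctrl.hand_in(): hands the job in, once; it reports no verdict.
The state is a dict: "time_s": time; "q": joint angles; "dq": joint speeds; "joint_efforts": joint torques, N m; "eef_pos": TCP position; "eef_rot": TCP orientation; "wrist_force": force on the tool from outside, world axes, zero at the start; "torque": the same for the moment, N m; "opening": opening from 0.0 (shut) to 1.0 (fully open).
Only numpy, scipy, OpenCV 4.12 (cv2) and the standard library are available. Lean on these libraries where they do the work, as an engineer would, in place of code of your own. Each camera call takes 0.05 s, during which the arm holds its last target. There are 200 camera calls.

## Working session

There is one attempt and no reset: what is moved stays moved. The work goes in short steps, Python scripts to look and compute and a shell command to move; the robot and the scene stay as the last step left them, time stands still between calls to the robot, and variables do not carry over. Pictures are saved under pics/ and viewed, about 8 in all and at most 12, crops included, and the job is handed in when it is done.

```bash
mkdir -p pics
cat > h.py <<'E'
import numpy as np, cv2
from bench import ctrl, imaging
from scipy.spatial.transform import Rotation as Ro
def shot(n):
    c=imaging.camera(n); np.savez(f'pics/{n}.npz',**c); return c
def ld(n): return dict(np.load(f'pics/{n}.npz'))
def slopes(c,u,v):
    K=c['K']; return cv2.undistortPoints(np.array([[[u,v]]],float),K,np.array([float(c['k1']),0,0,0]))[0,0]
def pt(c,u,v,d=None,z=None):
    s=slopes(c,u,v); r=np.array([s[0],s[1],1.]); R,t=c['R'],c['t']
    o=-R.T@t; w=R.T@r
    if z is not None: d=(z-o[2])/w[2]
    elif d is None: d=c['depth'][int(v),int(u)]
    return o+w*d
def proj(c,X):
    k=np.array([float(c['k1']),0,0,0]); 
    return cv2.projectPoints(np.array(X,float).reshape(-1,1,3),cv2.Rodrigues(c['R'])[0],c['t'],c['K'],k)[0][:,0]
def save(im,name): cv2.imwrite(f'pics/{name}.png',im[...,::-1])
def crop(c,u0,v0,u1,v1,f,name): save(cv2.resize(c['frame'][v0:v1,u0:u1],None,fx=f,fy=f,interpolation=cv2.INTER_CUBIC),name)
def st():
    o=ctrl.get_obs(); q=o['eef_rot']; M=Ro.from_quat(q,scalar_first=True).as_matrix()
    return o,np.array(o['eef_pos']),M
E
python3 - <<'E'
from h import *
for n in('scene','top'):
    c=shot(n); save(c['frame'],n+'0'); print(n,c['k1'],-c['R'].T@c['t'])
o,p,M=st(); print(p,M.round(3),o['opening'],o['time_s'],ctrl.hold_point_z)
E
```

```text
scene -0.15582460996175618 [-0.13977207 -0.14127989  0.93973414]
top -0.05110431399232308 [0.34197311 0.08321663 1.18533678]
[0.16460051 0.55041694 0.23045512] [[ 0.287 -0.001 -0.958]
 [ 0.958 -0.001  0.287]
 [-0.002 -1.     0.   ]] 1.0017910423958019 0.1 0.0187
```

View pics/scene0.png

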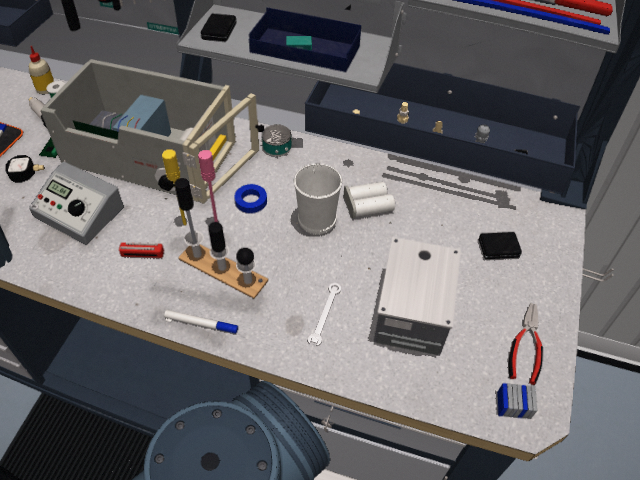

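View pics/top0.png

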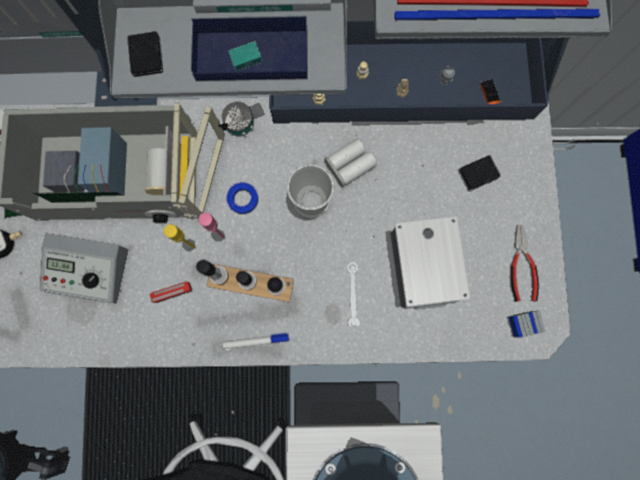

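The scene view shows the long black-handled rod in the rack's left socket (handle at about (184,195)). Yellow and pink lookalikes stand just behind it. The dock is at right, with its hole at about (425,255). In the top view the rod head is at (206,268), the rack runs from (205,280) to (292,285), and the dock hole is at (428,233). Next I'll enlarge these areas.

Run:
```python
from h import *
t=ld('top');s=ld('scene')
def cr(c,u,v,w,h,f): return cv2.resize(c['frame'][v:v+h,u:u+w],None,fx=f,fy=f,interpolation=cv2.INTER_CUBIC)
a=cr(t,160,205,140,100,4);b=cr(t,390,210,60,100,4)
c=cr(s,155,140,140,160,0+3) if 0 else cr(s,155,145,140,50*3,4)[:,:]
save(np.hstack([a,b]),'c1'); save(cr(s,160,145,120,150,4),'c2')
for n,c,L in(('top',t,[(206,268),(206,266),(245,280),(275,285),(172,233),(207,221),(428,228),(440,260),(428,233),(250,293)]),('sc',s,[(184,186),(184,200),(217,232),(245,257),(425,249),(415,280),(424,255)])):
  for u,v in L: print(n,u,v,pt(c,u,v).round(4))
```

```text
top 206 268 [0.4571 0.2834 0.209 ]
top 206 266 [0.4604 0.2831 0.2109]
top 245 280 [0.4423 0.225  0.1282]
top 275 285 [0.4342 0.17   0.1002]
top 172 233 [0.5227 0.348  0.2006]
top 207 221 [0.5441 0.2853 0.198 ]
top 428 228 [ 0.5416 -0.1344  0.1017]
top 440 260 [ 0.4768 -0.1541  0.1044]
top 428 233 [ 0.5424 -0.1463  0.0393]
top 250 293 [0.4261 0.2305 0.0068]
sc 184 186 [0.453  0.2822 0.2097]
sc 184 200 [0.4485 0.2852 0.1783]
sc 217 232 [0.4372 0.2228 0.1296]
sc 245 257 [0.4242 0.1665 0.0982]
sc 425 249 [ 0.5442 -0.1297  0.1027]
sc 415 280 [ 0.4705 -0.1277  0.1053]
sc 424 255 [ 0.552  -0.1305  0.0757]
```

View pics/c1.png

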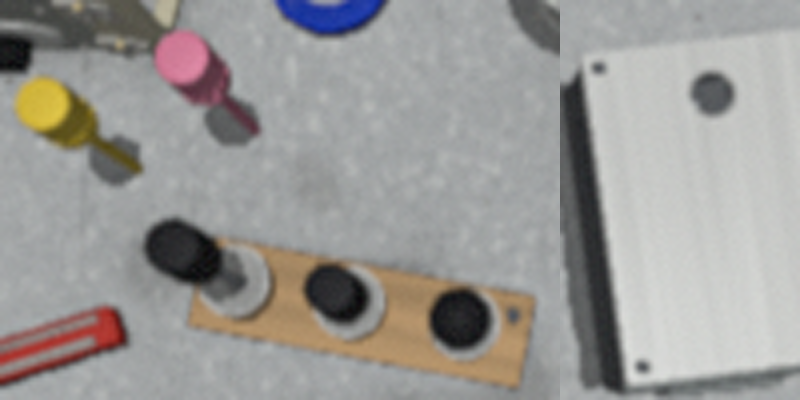

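View pics/c2.png

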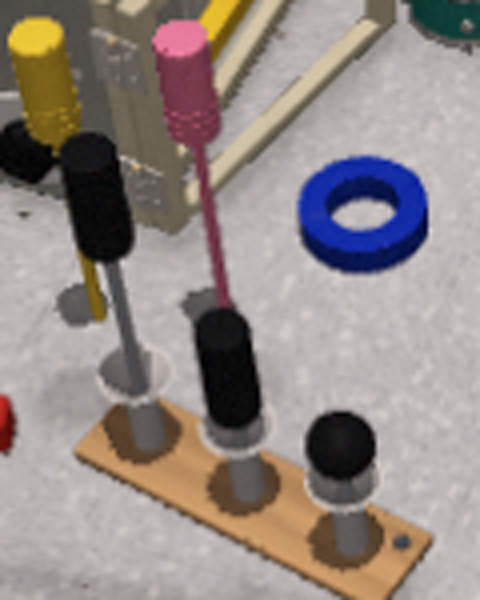

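```bash
cat >> h.py <<'E'
def T(c,x,y,z): return pt(c,160+x/4,205+y/4,z=z)
def D(c,x,y,z): return pt(c,390+(x-560)/4,210+y/4,z=z)
def S(c,x,y,z): return pt(c,160+x/4,145+y/4,z=z)
E
python3 - <<'E'
from h import *
t=ld('top');s=ld('scene')
for x,y in[(190,325),(215,238),(535,295),(520,387)]: print('corner',T(t,x,y,.008).round(4))
for x,y in[(235,283),(347,303),(465,325)]: print('rimT',T(t,x,y,.06).round(4))
for x,y in[(134,373),(236,428),(342,479)]: print('rimS',S(s,x,y,.06).round(4))
for x,y in[(76,452),(432,538)]: print('cornS',S(s,x,y,.008).round(4))
print('hole',D(t,713,93,.105),'S',pt(s,424.5,254.5,z=.105))
print('screws',D(t,598,68,.105),D(t,642,367,.105))
print('handle top T',T(t,173,248,.211),'S',S(s,88,147,.211))
print('handle bot S',S(s,107,250,.151), 'shaft at rim S',S(s,130,380,.06))
# hole by dark centroid
for c,(u,v) in((t,(428,233)),(s,(425,255))):
    g=cv2.cvtColor(c['frame'],cv2.COLOR_RGB2GRAY)[v-11:v+12,u-11:u+12]; m=(g<130).astype(np.uint8)
    n,l,stt,ce=cv2.connectedComponentsWithStats(m); i=l[11,11]; print(stt[i],ce[i]+[u-11,v-11],pt(c,*(ce[i]+[u-11,v-11]),z=.105))
E
```

```text
corner [0.4418 0.3208 0.008 ]
corner [0.488  0.3081 0.008 ]
corner [0.4546 0.1376 0.008 ]
corner [0.4062 0.146  0.008 ]
rimT [0.4583 0.2877 0.06  ]
rimT [0.4472 0.2306 0.06  ]
rimT [0.435  0.1707 0.06  ]
rimS [0.4578 0.2898 0.06  ]
rimS [0.4443 0.2305 0.06  ]
rimS [0.4338 0.1727 0.06  ]
cornS [0.4389 0.3203 0.008 ]
cornS [0.4501 0.1377 0.008 ]
hole [ 0.53040238 -0.13363679  0.105     ] S [ 0.5299844  -0.13148486  0.105     ]
screws [ 0.54400266 -0.07722191  0.105     ] [ 0.39648429 -0.09232314  0.105     ]
handle top T [0.45869423 0.28789521 0.211     ] S [0.45984747 0.28931227 0.211     ]
handle bot S [0.45502326 0.28762132 0.151     ] shaft at rim S [0.45337164 0.28972467 0.06      ]
[ 6  6 10 11 83] [427.55421687 232.77108434] [ 0.53138872 -0.1323065   0.105     ]
[ 5  7 12  9 87] [424.42528736 254.88505747] [ 0.52909996 -0.13154106  0.105     ]
```

Socket +y of the rack holds the long rod, at about (0.458, 0.288). The hole is at (0.530, -0.132). Two views and the rack geometry agree to about 2 mm. I'll approach above the handle, with the jaws along the rack.

```bash
python3 -m jog '[[[0,-2,0],[0,0,0],8.5],[[0,-2,0],[0,0,0],8.5],[[-1.5,0,-3.2],[0,0,0],8.5],[[-1.5,0,-3.2],[0,0,0],8.5],[[-1.5,0,-3.2],[0,0,0],8.5],[[-1.5,0,-3.2],[0,0,0],8.5],[[-1.5,0,-3.2],[0,0,0],8.5],[[-1.5,0,-3.2],[0,0,0],8.5],[[-1.5,0,-3.2],[0,0,0],8.5],[[-1.5,0,-3.2],[0,0,0],8.5],[[-1.5,0,-3.2],[0,0,0],8.5],[[-1.5,0,-3.2],[0,0,0],8.5]]'
cat > go.py <<'E'
import sys; from h import *
o,p,M=st(); g=np.array([float(a) for a in sys.argv[1:4]])
print('t',o['time_s'],'tcp',p.round(4),'y',M[:,1].round(3),'x',M[:,0].round(3),'F',np.round(o['wrist_force'],1),'op',round(o['opening'],3),'q6',round(o['q'][5],2))
print('shift cm',(M.T@(g-p)*100).round(2))
E
python3 go.py .459 .288 .162
```

```text
time_s: 1.1
eef_pos: [0.4313, 0.3081, 0.2668]
eef_rot: [-0.564, 0.564, 0.423, -0.43]
wrist_force: [0.5, 0.8, 0.5]
opening: 0.996
t 1.1 tcp [0.4313 0.3081 0.2668] y [-0.008 -0.007 -1.   ] x [ 0.273  0.962 -0.009] F [0.5 0.8 0.5] op 0.996 q6 -0.9
shift cm [-1.08 10.47 -3.27]
```

```bash
python3 -m jog '[[[-0.5,0,-1.6],[0,0,0],8.5],[[-0.5,0,-1.4],[0,0,0],8.5],[[0,0,0],[0,0,0],8.5],[[0,2,0],[0,0,0],8.5],[[0,2,0],[0,0,0],8.5]]'
python3 go.py .458 .288 .162
python3 - <<'E'
from h import *
c=shot('scene'); crop(c,110,60,310,260,3,'s1')
E
```

```text
time_s: 1.52
eef_pos: [0.4655, 0.2829, 0.2282]
eef_rot: [-0.565, 0.568, 0.421, -0.425]
wrist_force: [0.4, -0.1, -0.4]
opening: 0.999
t 1.5167 tcp [0.4655 0.2829 0.2282] y [-0.002 -0.007 -1.   ] x [ 0.284  0.959 -0.007] F [ 0.4 -0.1 -0.4] op 0.999 q6 -0.95
shift cm [0.32 6.62 0.86]
```

View pics/s1.png

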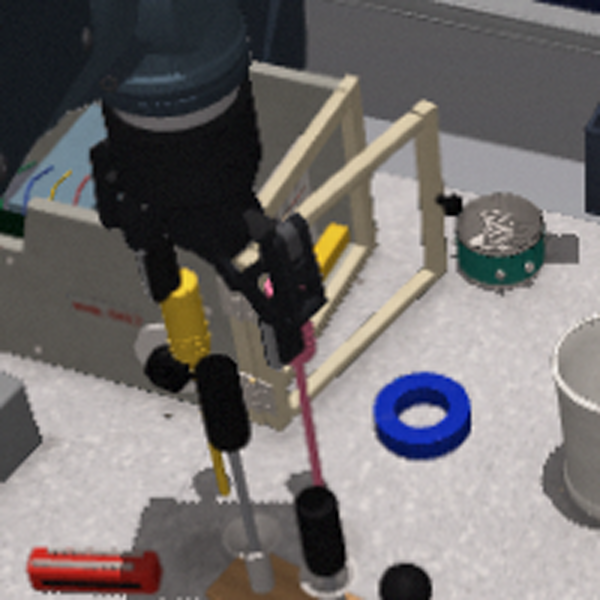

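The crop shows the open fingers straddling the black handle (top at crop (217,365)), with finger tips near (160,300) and (285,360). The pink and yellow rods are behind and clear. I'll descend and close.

```bash
python3 -m jog '[[[0.3,1.3,0.8],[0,0,0],8.5],[[0,1.5,0],[0,0,0],8.5],[[0,1.5,0],[0,0,0],8.5],[[0,1.5,0],[0,0,0],8.5],[[0,0.5,0],[0,0,0],8.5],[[0,0,0],[0,0,0],8.5]]'
python3 go.py .458 .288 .162
```

```text
time_s: 2.07
eef_pos: [0.4502, 0.2897, 0.1577]
eef_rot: [0.566, -0.565, -0.418, 0.43]
wrist_force: [-0.0, 0.1, -0.8]
opening: 0.994
t 2.0667 tcp [0.4502 0.2897 0.1577] y [-0.015 -0.01  -1.   ] x [ 0.28   0.96  -0.013] F [-0.   0.1 -0.8] op 0.994 q6 -0.93
shift cm [ 0.05 -0.44 -0.79]
```

```bash
python3 -m jog '[[[0,-0.3,-0.7],[0.01,0,-0.012],8.5],[[0,0,0],[0,0,0],8.5],[[0,0,0],[0,0,0],5],[[0,0,0],[0,0,0],4],[[0,0,0],[0,0,0],3],[[0,0,0],[0,0,0],2],[[0,0,0],[0,0,0],1.5],[[0,0,0],[0,0,0],1.5],[[0,0,0],[0,0,0],1.5],[[0,0,0],[0,0,0],1.5]]'
python3 go.py .458 .288 .162
```

```text
time_s: 2.9
eef_pos: [0.4597, 0.2891, 0.1662]
eef_rot: [0.571, -0.56, -0.422, 0.427]
wrist_force: [0.3, -0.8, 0.6]
opening: 0.284
t 2.9 tcp [0.4597 0.2891 0.1662] y [-0.015  0.009 -1.   ] x [0.28  0.96  0.004] F [ 0.3 -0.8  0.6] op 0.284 q6 -0.96
shift cm [-0.15  0.42  0.12]
```

```bash
python3 -m jog '[[[0,-1,0],[0,0,0],1.5],[[0,-2,0],[0,0,0],1.5],[[0,-2,0],[0,0,0],1.5],[[0,-2,0],[0,0,0],1.5],[[0,-2,0],[0,0,0],1.5],[[0,-2,0],[0,0,0],1.5],[[0,-2,0],[0,0,0],1.5],[[0,-1.5,0],[0,0,0],1.5],[[0,0,0],[0,0,0],1.5]]'
python3 go.py .530 -.132 .3;  python3 - <<'E'
from h import *
c=shot('scene'); t=shot('top')
a=cv2.resize(c['frame'][40:240,120:270],None,fx=3,fy=3,interpolation=cv2.INTER_CUBIC)
save(a,'s2')
E
```

```text
time_s: 3.65
eef_pos: [0.4602, 0.2876, 0.3197]
eef_rot: [0.572, -0.559, -0.421, 0.428]
wrist_force: [1.2, 0.3, -1.0]
opening: 0.29
t 3.65 tcp [0.4602 0.2876 0.3197] y [-0.019  0.009 -1.   ] x [0.28  0.96  0.003] F [ 1.2  0.3 -1. ] op 0.29 q6 -0.96
shift cm [-38.34   1.48 -18.46]
```

View pics/s2.png

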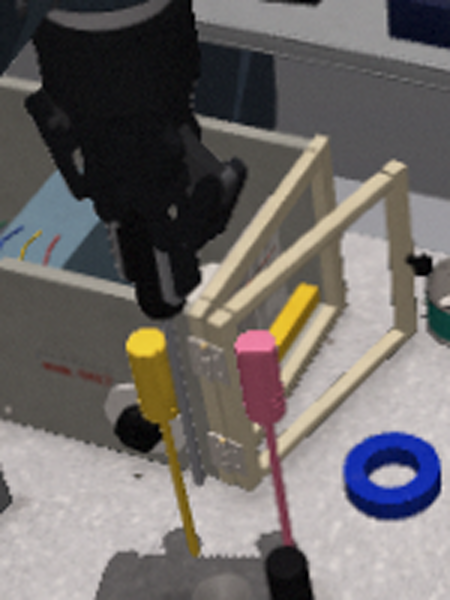

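The rod is held, with its shaft visible below the gripper from about crop (175,320) to the tip at (198,481). I'll carry it to above the dock.

```bash
python3 - <<'E'
from h import *
c=ld('scene'); 
for x,y,z in((198,481,.165),(178,330,.30-.012)): print(pt(c,120+x/3,40+y/3,z=z).round(4), pt(c,120+x/3,40+y/3-1).round(4))
E
python3 -m jog '[[[-1.6,0,-0.8],[0,0,0],1.5],[[-3.2,0,-1.5],[0,0,0],1.5],[[-3.2,0,-1.5],[0,0,0],1.5],[[-3.2,0,-1.5],[0,0,0],1.5],[[-3.2,0,-1.5],[0,0,0],1.5],[[-3.2,0,-1.5],[0,0,0],1.5],[[-3.2,0,-1.5],[0,0,0],1.5],[[-3.2,0,-1.5],[0,0,0],1.5],[[-3.2,0,-1.5],[0,0,0],1.5],[[-3.2,0,-1.5],[0,0,0],1.5],[[-3.2,0,-1.5],[0,0,0],1.5],[[-1.6,0,-0.8],[0,0,0],1.5]]'
python3 go.py .530 -.132 .31
```

```text
[0.4592 0.2889 0.165 ] [0.4545 0.2851 0.1738]
[0.4586 0.2805 0.288 ] [0.5912 0.3736 0.1463]
time_s: 4.75
eef_pos: [0.5111, -0.1079, 0.2883]
eef_rot: [0.579, -0.547, -0.414, 0.441]
wrist_force: [-0.0, -0.0, -1.7]
opening: 0.288
t 4.75 tcp [ 0.5111 -0.1079  0.2883] y [-0.057  0.012 -0.998] x [ 0.269  0.963 -0.003] F [-0.  -0.  -1.7] op 0.288 q6 -1.73
shift cm [-1.82 -2.3  -2.34]
```

```bash
python3 -m jog '[[[-0.9,-1.2,-1.2],[-0.025,0,0],1.5],[[-0.9,-1.2,-1.2],[-0.02,0,0],1.5],[[0,0,0],[0,0,0],1.5],[[0,0,0],[0,0,0],1.5]]'
python3 go.py .530 -.132 .3;  python3 - <<'E'
from h import *
c=shot('scene'); t=shot('top')
a=cv2.resize(c['frame'][150:300,360:490],None,fx=4,fy=4,interpolation=cv2.INTER_CUBIC)
save(a,'s3')
E
```

```text
time_s: 5.08
eef_pos: [0.5292, -0.1363, 0.306]
eef_rot: [0.57, -0.559, -0.421, 0.43]
wrist_force: [-0.0, 0.6, -1.9]
opening: 0.29
t 5.0833 tcp [ 0.5292 -0.1363  0.306 ] y [-0.02   0.004 -1.   ] x [ 0.275  0.961 -0.002] F [-0.   0.6 -1.9] op 0.29 q6 -1.76
shift cm [0.44 0.6  0.03]
```

View pics/s3.png

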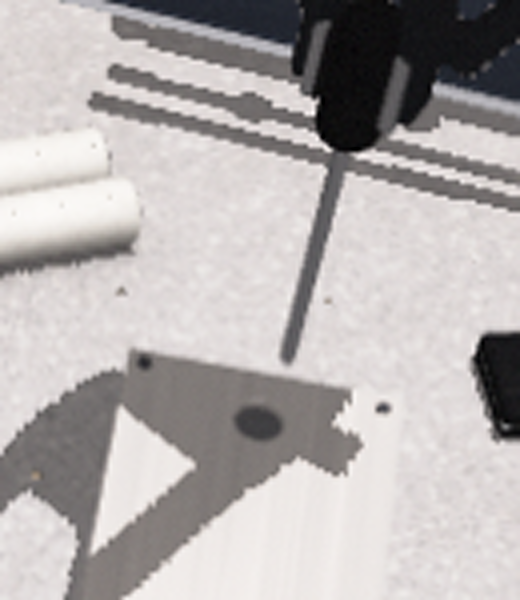

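The crop shows the shaft from (340,158) down to the tip at (289,359), with the hole at (258,423). Now I'll work out the tip offset and tilt.

Run:
```python
from h import *
c=ld('scene'); o,p,M=st()
P=lambda x,y,z: pt(c,360+x/4,150+y/4,z=z)
a=P(289,359,.151); b=P(338,165,.286); h=P(258,423,.105)
print(a,pt(c,432,238),b,h,'axis',(b-a)/.135)
print('tip->hole tool cm',M.T@(h-a)*100, M[:,2])
```

```text
[ 0.52857738 -0.13793221  0.151     ] [ 0.52363452 -0.13679873  0.16106832] [ 0.51355302 -0.13721481  0.286     ] [ 0.52726011 -0.13207601  0.105     ] axis [-0.11129154  0.00531406  1.        ]
tip->hole tool cm [0.53496408 4.60393997 0.19455929] [-0.96155741  0.27386697  0.0201057 ]
```

Run:
```python
from h import *
c=ld('scene'); t=ld('top'); L=[]
for y in range(175,355,12):
    x=289+(359-y)*(340-289)/(359-158.)
    q=pt(c,360+x/4,150+y/4); L.append(q)
L=np.array(L); print(L.round(4))
k=L[(L[:,2]>.14)&(abs(L[:,1]+.137)<.02)]
print('slopes',[np.polyfit(k[:,2],k[:,i],1).round(4) for i in(0,1)])
g=t['frame'].astype(int); print('top tip px',proj(t,[.5286,-.1379,.151]),'hole',proj(t,[.53,-.132,.105]))
```

```text
[[ 0.5247 -0.1373  0.2693]
 [ 0.5246 -0.1373  0.2625]
 [ 0.5241 -0.1373  0.2561]
 [ 0.5238 -0.1374  0.2494]
 [ 0.525  -0.1374  0.2411]
 [ 0.523  -0.1374  0.2361]
 [ 0.5246 -0.1375  0.2273]
 [ 0.524  -0.1375  0.2206]
 [ 0.5252 -0.1376  0.2119]
 [ 0.5243 -0.1376  0.2054]
 [ 0.5245 -0.1377  0.1976]
 [ 0.5252 -0.1377  0.1892]
 [ 0.5254 -0.1378  0.1812]
 [ 0.5247 -0.1378  0.1743]
 [ 0.5225 -0.1379  0.1688]]
slopes [array([1.000e-04, 5.243e-01]), array([ 0.006 , -0.1388])]
top tip px [[435.16841436 229.89088021]] hole [[427.43618626 233.46527606]]
```

The depth fit says the rod is upright (slope below 0.01). The hole lies about +0.6 cm along tool x from the tip. I'll shift, then lower in stages while watching the force.

```bash
python3 -m jog '[[[0.6,0,0],[0,0,0],1.5],[[0,0,0],[0,0,0],1.5],[[0,1.2,0],[0,0,0],1.5],[[0,1.2,0],[0,0,0],1.5],[[0,1.2,0],[0,0,0],1.5],[[0,0,0],[0,0,0],1.5]]'
python3 go.py .5307 -.1303 .215;  python3 - <<'E'
from h import *
c=shot('scene'); t=shot('top')
a=cv2.resize(c['frame'][180:300,380:480],None,fx=5,fy=5,interpolation=cv2.INTER_CUBIC)
save(a,'s4')
E
```

```text
time_s: 5.68
eef_pos: [0.5291, -0.1238, 0.2654]
eef_rot: [0.569, -0.557, -0.423, 0.433]
wrist_force: [-1.1, 0.2, -2.8]
opening: 0.291
t 5.6833 tcp [ 0.5291 -0.1238  0.2654] y [-0.022  0.005 -1.   ] x [ 0.268  0.963 -0.   ] F [-1.1  0.2 -2.8] op 0.291 q6 -1.74
shift cm [-0.58  5.03 -0.44]
```

View pics/s4.png

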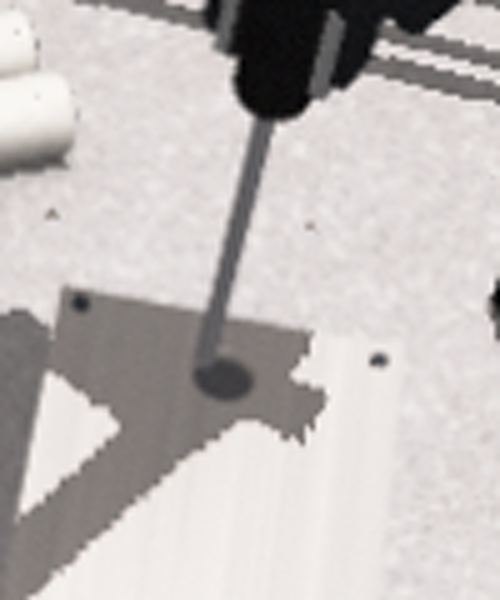

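The tip at crop (205,365) is left of the hole centre (223,380), because the move overshot by 6 mm in y. I'll correct by -0.6 in x and -0.3 in z.

```bash
python3 -m jog '[[[-0.5,0,-0.3],[0,0,0],1.5],[[0,0,0],[0,0,0],1.5],[[0,0,0],[0,0,0],1.5]]'
python3 go.py .5307 -.1303 .215
```

```text
time_s: 6.03
eef_pos: [0.5324, -0.1308, 0.2689]
eef_rot: [0.568, -0.558, -0.424, 0.432]
wrist_force: [0.1, -0.2, -1.4]
opening: 0.29
t 6.0333 tcp [ 0.5324 -0.1308  0.2689] y [-0.017  0.003 -1.   ] x [ 0.268  0.964 -0.001] F [ 0.1 -0.2 -1.4] op 0.29 q6 -1.75
shift cm [0.01 5.39 0.08]
```

```bash
python3 -m jog '[[[0,0.7,0.1],[0,0,0],1.5],[[0,0.7,0],[0,0,0],1.5],[[0,0.7,0],[0,0,0],1.5],[[0,0,0],[0,0,0],1.5]]'
python3 go.py .5307 -.1303 .215
python3 - <<'E'
from h import *
c=shot('scene')
a=cv2.resize(c['frame'][190:290,385:465],None,fx=6,fy=6,interpolation=cv2.INTER_CUBIC)
save(a,'s5')
E
```

```text
time_s: 6.37
eef_pos: [0.5317, -0.1314, 0.2473]
eef_rot: [0.567, -0.559, -0.424, 0.431]
wrist_force: [-0.1, 0.0, -2.2]
opening: 0.289
t 6.3667 tcp [ 0.5317 -0.1314  0.2473] y [-0.015  0.002 -1.   ] x [ 0.269  0.963 -0.002] F [-0.1  0.  -2.2] op 0.289 q6 -1.75
shift cm [0.08 3.23 0.07]
```

View pics/s5.png

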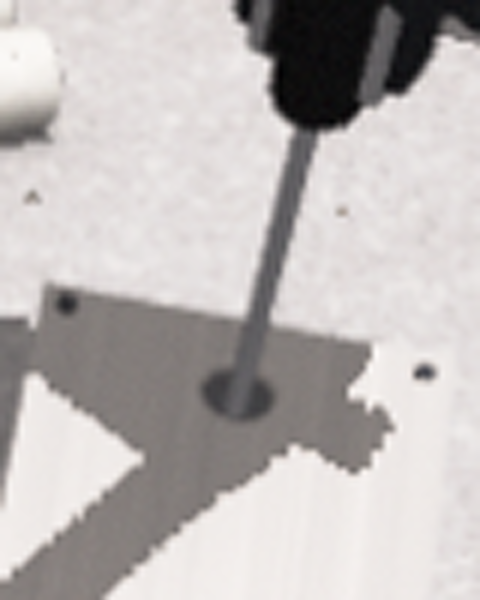

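The shaft enters the hole near its centre (crop (238,395)), so I'll keep pushing down.

```bash
python3 -m jog '[[[0,1,0],[0,0,0],1.5],[[0,1,0],[0,0,0],1.5],[[0,1,0],[0,0,0],1.5],[[0,1,0],[0,0,0],1.5],[[0,1,0],[0,0,0],1.5],[[0,0.6,0],[0,0,0],1.5],[[0,0,0],[0,0,0],1.5]]'
python3 go.py .5307 -.1303 .18
```

```text
time_s: 7.0
eef_pos: [0.5316, -0.1315, 0.1864]
eef_rot: [0.566, -0.56, -0.424, 0.431]
wrist_force: [0.8, -0.0, 3.1]
opening: 0.292
t 7.0 tcp [ 0.5316 -0.1315  0.1864] y [-0.012  0.001 -1.   ] x [ 0.268  0.963 -0.002] F [ 0.8 -0.   3.1] op 0.292 q6 -1.75
shift cm [0.09 0.64 0.11]
```

Contact with the catch spring has begun (about 5 N). Pressing slightly further.

```bash
python3 -m jog '[[[0,0.4,0],[0,0,0],1.5],[[0,0.3,0],[0,0,0],1.5],[[0,0,0],[0,0,0],1.5],[[0,0,0],[0,0,0],1.5],[[0,0,0],[0,0,0],1.5],[[0,0,0],[0,0,0],1.5],[[0,0,0],[0,0,0],1.5],[[0,0,0],[0,0,0],1.5],[[0,0,0],[0,0,0],1.5],[[0,0,0],[0,0,0],1.5]]'
python3 go.py .5307 -.1303 .28
python3 - <<'E'
from h import *
c0=ld('scene')['frame'].astype(int); c=shot('scene'); d=abs(c['frame'].astype(int)-c0).sum(2)>60
v,u=np.nonzero(d[300:400,350:470]); print(len(v), (u.min()+350,u.max()+350,v.min()+300,v.max()+300) if len(v) else 0)
crop(c,340,200,500,380,3,'s6')
E
```

```text
time_s: 7.83
eef_pos: [0.5327, -0.1318, 0.1823]
eef_rot: [0.565, -0.561, -0.425, 0.431]
wrist_force: [-1.2, -0.0, 3.4]
opening: 0.29
t 7.8333 tcp [ 0.5327 -0.1318  0.1823] y [-0.01 -0.   -1.  ] x [ 0.268  0.963 -0.003] F [-1.2 -0.   3.4] op 0.29 q6 -1.75
shift cm [ 0.06 -9.77  0.32]
2863 (np.int64(350), np.int64(441), np.int64(300), np.int64(387))
```

View pics/s6.png

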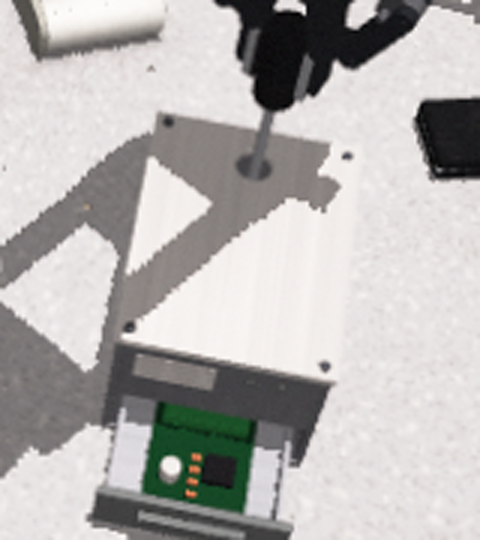

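The tray is fully out, with its green board and drawer front at crop (190,510), and the rod is still in the hole. Now I'll withdraw it.

```bash
python3 -m jog '[[[0,-1,0],[0,0,0],1.5],[[0,-1.5,0],[0,0,0],1.5],[[0,-1.5,0],[0,0,0],1.5],[[0,-1.5,0],[0,0,0],1.5],[[0,-1.5,0],[0,0,0],1.5],[[0,-1.5,0],[0,0,0],1.5],[[0,-1.5,0],[0,0,0],1.5],[[0,-1.5,0],[0,0,0],1.5],[[0,-1.5,0],[0,0,0],1.5],[[0,-1.2,0],[0,0,0],1.5],[[0,0,0],[0,0,0],1.5]]'
python3 go.py .4602 .2876 .32
```

```text
time_s: 8.8
eef_pos: [0.533, -0.1316, 0.3302]
eef_rot: [0.566, -0.56, -0.424, 0.431]
wrist_force: [0.6, -0.7, -1.7]
opening: 0.291
t 8.8 tcp [ 0.533  -0.1316  0.3302] y [-0.013  0.001 -1.   ] x [ 0.269  0.963 -0.002] F [ 0.6 -0.7 -1.7] op 0.291 q6 -1.75
shift cm [38.43  1.17 18.26]
```

```bash
python3 -m jog '[[[1.6,0,0.8],[0,0,0],1.5],[[3.2,0,1.5],[0,0,0],1.5],[[3.2,0,1.5],[0,0,0],1.5],[[3.2,0,1.5],[0,0,0],1.5],[[3.2,0,1.5],[0,0,0],1.5],[[3.2,0,1.5],[0,0,0],1.5],[[3.2,0,1.5],[0,0,0],1.5],[[3.2,0,1.5],[0,0,0],1.5],[[3.2,0,1.5],[0,0,0],1.5],[[3.2,0,1.5],[0,0,0],1.5],[[1.6,0,0.8],[0,0,0],1.5],[[0,0,0],[0,0,0],1.5]]'
python3 go.py .4602 .2876 .28
```

```text
time_s: 9.8
eef_pos: [0.4685, 0.2299, 0.3219]
eef_rot: [0.57, -0.56, -0.419, 0.432]
wrist_force: [-1.0, -0.7, -0.9]
opening: 0.29
t 9.8 tcp [0.4685 0.2299 0.3219] y [-0.023  0.001 -1.   ] x [ 0.276  0.961 -0.005] F [-1.  -0.7 -0.9] op 0.29 q6 -1.07
shift cm [5.34 4.22 2.3 ]
```

```bash
python3 -m jog '[[[1.7,0,0.8],[0,0,0],1.5],[[1.7,0,0.8],[0,0,0],1.5],[[1.4,0,0.5],[0,0,0],1.5],[[0,0,0],[0,0,0],1.5],[[0,0,0],[0,0,0],1.5]]'
python3 go.py .4602 .2876 .25
```

```text
time_s: 10.22
eef_pos: [0.46, 0.2821, 0.3178]
eef_rot: [0.569, -0.559, -0.418, 0.434]
wrist_force: [-0.8, -0.5, -2.2]
opening: 0.291
t 10.2167 tcp [0.46   0.2821 0.3178] y [-0.028 -0.003 -1.   ] x [ 0.274  0.962 -0.01 ] F [-0.8 -0.5 -2.2] op 0.291 q6 -0.97
shift cm [ 0.6   6.77 -0.04]
```

```bash
python3 -m jog '[[[0.5,0,0],[-0.009,0,-0.012],1.5],[[0,0,0],[0,0,0],1.5],[[0,1.4,0],[0,0,0],1.5],[[0,1.4,0],[0,0,0],1.5],[[0,1.4,0],[0,0,0],1.5],[[0,1.4,0],[0,0,0],1.5],[[0,0.9,0],[0,0,0],1.5],[[0,0,0],[0,0,0],1.5]]'
python3 go.py .4602 .2876 .17
python3 - <<'E'
from h import *
c=shot('scene'); crop(c,150,130,260,290,5,'s7')
E
python3 -c "
import cv2;a=cv2.imread('pics/s7.png');print(a.shape);cv2.imwrite('pics/s7b.png',a[200:800])"
```

```text
time_s: 10.88
eef_pos: [0.4636, 0.2806, 0.2505]
eef_rot: [0.57, -0.562, -0.422, 0.426]
wrist_force: [-0.4, 0.2, -1.3]
opening: 0.291
t 10.8833 tcp [0.4636 0.2806 0.2505] y [-0.011  0.006 -1.   ] x [0.282 0.959 0.002] F [-0.4  0.2 -1.3] op 0.291 q6 -0.97
shift cm [0.56 8.06 0.42]
(800, 550, 3)
```

View pics/s7b.png

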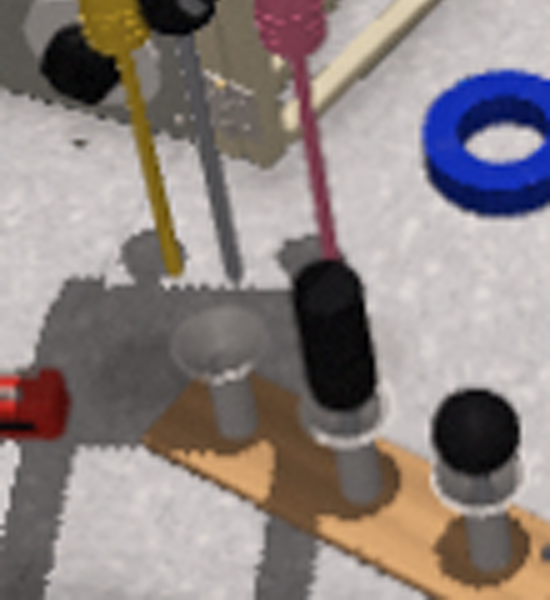

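The empty funnel's rim centre is at crop (221,342), and the rod tip at (235,278) is still above it. I'll compute the remaining offset.

Run:
```python
from h import *
o,p,M=st(); c=shot('scene')
tip=pt(c,197,225.6,z=p[2]-.155); r=pt(c,194.2,238.4,z=.06)
print(tip,r,M.T@(r-tip)*100)
```

```text
[0.46233061 0.27913742 0.09636597] [0.45795341 0.28839117 0.06      ] [0.75410856 3.64634331 0.63894761]
```

```bash
python3 -m jog '[[[0.7,0,0.5],[0,0,0],1.5],[[0,0,0],[0,0,0],1.5],[[0,0,0],[0,0,0],1.5]]'
python3 go.py .4592 .2890 .17
```

```text
time_s: 11.23
eef_pos: [0.4629, 0.29, 0.2554]
eef_rot: [0.57, -0.563, -0.424, 0.423]
wrist_force: [0.1, -0.4, -1.9]
opening: 0.294
t 11.2333 tcp [0.4629 0.29   0.2554] y [-0.005  0.008 -1.   ] x [0.283 0.959 0.007] F [ 0.1 -0.4 -1.9] op 0.294 q6 -0.95
shift cm [-0.26  8.54  0.27]
```

```bash
python3 -m jog '[[[-0.2,0,0.3],[0.012,0,0],1.5],[[0,0,0],[0,0,0],1.5],[[0,1.3,0],[0,0,0],1.5],[[0,1.3,0],[0,0,0],1.5],[[0,1,0],[0,0,0],1.5],[[0,0,0],[0,0,0],1.5]]'
python3 go.py .4592 .2890 .17
```

```text
time_s: 11.73
eef_pos: [0.4595, 0.2903, 0.2189]
eef_rot: [0.572, -0.559, -0.423, 0.424]
wrist_force: [-0.2, -0.2, -1.4]
opening: 0.291
t 11.7333 tcp [0.4595 0.2903 0.2189] y [-0.012  0.014 -1.   ] x [0.281 0.96  0.01 ] F [-0.2 -0.2 -1.4] op 0.291 q6 -0.96
shift cm [-0.18  4.89 -0.08]
```

```bash
python3 -m jog '[[[-0.15,0.7,0],[0,0,0.005],1.5],[[0,0.7,0],[0,0,0],1.5],[[0,0.6,0],[0,0,0],1.5],[[0,0,0],[0,0,0],1.5]]'
python3 go.py .4592 .2890 .17
```

```text
time_s: 12.07
eef_pos: [0.4585, 0.2889, 0.196]
eef_rot: [0.571, -0.56, -0.421, 0.426]
wrist_force: [0.7, 0.5, -2.4]
opening: 0.291
t 12.0667 tcp [0.4585 0.2889 0.196 ] y [-0.015  0.008 -1.   ] x [0.281 0.96  0.004] F [ 0.7  0.5 -2.4] op 0.291 q6 -0.95
shift cm [ 0.02  2.59 -0.1 ]
```

No contact force, and the tip is about 4 cm above the table, so it's in the bore. Continuing down.

```bash
python3 -m jog '[[[0,0.7,0],[0,0,0],1.5],[[0,0.7,0],[0,0,0],1.5],[[0,0.7,0],[0,0,0],1.5],[[0,0.4,0],[0,0,0],1.5],[[0,0,0],[0,0,0],1.5]]'
python3 go.py .4592 .2890 .168
```

```text
time_s: 12.48
eef_pos: [0.4586, 0.2892, 0.1687]
eef_rot: [0.571, -0.561, -0.422, 0.426]
wrist_force: [0.5, 0.4, -0.9]
opening: 0.291
t 12.4833 tcp [0.4586 0.2892 0.1687] y [-0.014  0.009 -1.   ] x [0.281 0.96  0.004] F [ 0.5  0.4 -0.9] op 0.291 q6 -0.95
shift cm [-0.01  0.07 -0.07]
```

The height now matches the original grasp to within 3 mm. I'll release and back straight up.

```bash
python3 -m jog '[[[0,0.1,0],[0,0,0],1.5],[[0,0,0],[0,0,0],3.5],[[0,0,0],[0,0,0],5],[[0,0,0],[0,0,0],8.5],[[0,0,0],[0,0,0],8.5],[[0,0,0],[0,0,0],8.5],[[0,0,0],[0,0,0],8.5],[[0,0,0],[0,0,0],8.5]]'
python3 -m jog '[[[0,-1,0],[0,0,0],8.5],[[0,-2,0],[0,0,0],8.5],[[0,-2,0],[0,0,0],8.5],[[0,-2,0],[0,0,0],8.5],[[0,-2,0],[0,0,0],8.5],[[0,-2,0],[0,0,0],8.5],[[0,-2,0],[0,0,0],8.5],[[0,-1.5,0],[0,0,0],8.5],[[0,0,0],[0,0,0],8.5],[[0,0,0],[0,0,0],8.5]]'
python3 - <<'E'
from h import *
c=shot('scene'); f=c['frame']
a=cv2.resize(f[140:300,140:280],None,fx=3,fy=3); b=cv2.resize(f[230:390,360:480],None,fx=3,fy=3); save(np.hstack([a,b]),'end')
d=[(184,186),(184,200)]
for u,v in d: print(pt(c,u,v).round(4))
E
```

```text
time_s: 13.15
eef_pos: [0.4599, 0.2897, 0.1697]
eef_rot: [0.571, -0.561, -0.423, 0.425]
wrist_force: [-0.0, -0.3, 0.7]
opening: 0.996
time_s: 13.98
eef_pos: [0.4606, 0.2879, 0.3273]
eef_rot: [0.571, -0.561, -0.424, 0.424]
wrist_force: [-0.8, -0.4, -0.5]
opening: 0.994
[0.4532 0.2823 0.2096]
[0.4435 0.2816 0.1847]
```

View pics/end.png

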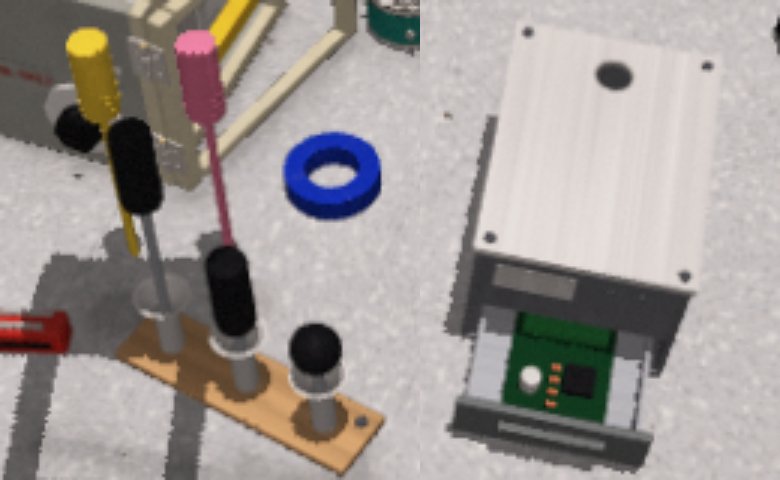

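The picture shows the rod standing free in the left socket (handle at crop (135,165)) and the tray fully out at right. The handle top is at z≈0.21, the same as at the start, and the gripper is clear above it.

```bash
python3 -c "
from bench import ctrl
print(ctrl.hand_in())"
```

```text
the job is handed in; nothing more can be done
None
```

I took the long rod from the rack's left (+y) socket, pushed it down through the dock hole, and the tray sprang out while the rod was still in the hole. I then drew the rod out, stood it back in the same socket, let go and handed in at about 14 s of the 56 s. The hand-in itself gives no verdict.

- **Rod:** the last picture shows it standing free in the socket. The handle top measures z ≈ 0.21 m, the same as at the start, so the tip is on the socket floor.
- **Tray and gripper:** the tray looks fully out; I judged this by eye and did not measure its travel. The gripper is open and about 11 cm above the rod.
- **Forces:** every wrist force reading stayed below about 4 N. I only read it at the end of each move.
- **Disagreements:** early estimates of the hole and socket positions differed by 2–3 mm between cameras. A 6 mm overshoot above the hole and a 9 mm offset above the socket were both corrected before inserting. No final check failed.

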